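# Hold the star stencil over the undusted traybake

### The job

The chocolate traybake with the plain top is next to be dusted with sugar: pick up the star stencil by its blue handle, carry it over the jars and hold it about a centimetre above that bake, level, centred and squared up with it. Do not let anything touch either bake or its board, or knock the other things about. Finish while still holding the stencil there, hovering steadily; do not put it down.

Things in the scene. Friction and masses are not known exactly. Their poses are not given: they have to be found in the camera images.
- stencil: dusting stencil, about 0.09 kg: a flat pale silver metal plate 190 x 100 x 3 mm with three star-shaped cut-outs in a row, and a raised blue handle at one short end. It lies flat on the table. Origin: centre of the plate's underside (so z = 0 when lying, and the plate's top is at z = 3 mm). x runs along the plate's long side, away from the handle (the handle is at the -x end); z up.
- stencil_grip (a point): middle of the stencil's blue handle grip, the point to grip. In the stencil's frame it lies at x = -140 mm, y = 0, z = 24 mm. The grip is a bar 66 mm long along the stencil's x, 16 mm wide along y, from 15 to 33 mm above the plate's underside (clear of the table).
- bake_plain: the bake to be dusted, with its board (0.9 kg, loose): a chocolate traybake 170 x 84 mm, 45 mm tall, bare dark brown flat top, centred on a pale wooden board 220 x 130 x 14 mm. Origin: centre of the board's underside; x along the long side, z up. The stencil may be held either way round (handle at either short end of the bake).
- bake_plain_top (a point): centre of the plain bake's flat top, 59 mm above its board's underside; axes as bake_plain.
- bake_dusted: an identical traybake on an identical board, already done: three white sugar stars on its top. Leave it alone. It may be on the left or the right of the plain one. Origin: centre of the board's underside, x along its long side.
- salt: salt canister, white with a blue band and grey lid, 82 mm across, 136 mm tall, standing between the stencil and the bakes. Origin: centre of its underside.
- vanilla: amber glass bottle, 44 mm across, 125 mm tall, black cap. Origin: centre of its underside.
- spice: glass spice jar, 46 mm across, 100 mm tall, green label and cap. Origin: centre of its underside.
- dredger: steel sugar shaker with a side handle, 70 mm across, 102 mm tall, standing to the left of the bakes. Origin: centre of its underside. (Fixed and not listed: along the back of the table, beyond x = 0.78 m, a steel mixing bowl 115 mm tall with a spatula leaning out to 180 mm, and a lidded tub 99 mm tall.)

How it is judged:
On the way, in this order (a step that is already met when the one before it is completed fails the run):
1. the stencil has been picked up by its blue handle and is clear of the table (height (world z) of stencil above 0.03 m and contact force between stencil and the fingers above 0.5 N and distance between the grasp point and stencil_grip below 0.035 m), for 0.2 s.
2. the held stencil is carried across above the jars (height (world z) of stencil above 0.11 m and world y of stencil between -0.2 and 0.03 m and contact force between stencil and the fingers above 0.5 N), for 0.05 s.
At the end, for the whole second after the job is handed in: Held still by its handle (TCP within 35 mm of mid-grip), touching only the fingers: underside centre 4-18 mm above the plain top and within 9 mm sideways, long sides within 0.08 rad (either way round), level within 0.07 rad. Bakes moved under 10 mm; salt, vanilla, spice, dredger under 20 mm (horizontal distance between stencil and bake_plain_top below 0.009 m and z of stencil in the frame of bake_plain_top between 0.004 and 0.018 m and angle between the x axis of stencil and the x axis of bake_plain, either way round below 0.08 rad and angle between stencil's own z axis and vertical below 0.07 rad and contact force between stencil and bake_plain below 0.05 N and contact force between stencil and the fingers above 0.5 N and distance between the grasp point and stencil_grip below 0.035 m and linear speed of stencil below 0.015 m/s and angular speed of stencil below 0.15 rad/s and distance of each of bake_plain, bake_dusted from where it was at the start of the episode below 0.01 m and distance of each of salt, vanilla, spice, dredger from where it was at the start of the episode below 0.02 m); the arm keeps its last pose, push and grip.
It fails at once if the stencil touched the plain bake or its board (contact force between stencil and bake_plain above 0.2 N).
It fails at once if the robot touched the plain bake or its board (contact force between any of the arm, the fingers and bake_plain above 0.2 N).
It fails at once if the dusted bake was touched (contact force between any of the arm, the fingers, stencil and bake_dusted above 0.2 N).
It fails at once if a jar, bottle, canister or the dredger was pushed or knocked over (distance of any of salt, vanilla, spice, dredger from where it was at the start of the episode above 0.02 m or angle between any of salt, vanilla, spice, dredger's own z axis and vertical above 0.3 rad).
It also fails if it takes over 50 s, if anything falls off the work surface, if the arm or the gripper's body presses on something with over 40 N, if the wrist force passes 120 N, or if a joint passes its speed limit or range.

### The arm

A 6-joint arm with a two-finger parallel gripper is mounted at the origin on the work surface. World frame = base frame: x ahead of the robot, y to its left, z up, the work surface at z = 0. Lengths are in m, angles in rad, forces in N, time in s.
With the tool pointing down it reaches from about 0.275 to 0.875 m from the base axis. Payload 12.5 kg.
Tool frame: the origin (TCP) lies between the finger pads, 19 mm behind the fingertips; this is the grasp point; z points along the fingers, y is the line along which they close (so a half turn about z gives the same grasp; the last joint's range is limited). The gripper opens to 85 mm and grips with 20 to 120 N. Pads are 22 mm wide; open, the fingers measure 114 mm over their backs; the gripper's body (76 mm by 85 mm) begins 54 mm behind the grasp point. The pads swing forward as they close: fully open they stand 13 mm farther back than shut.
Start: joints at [1.06, 0.351, 1.652, -0, 1.139, -0.085], TCP at [0.227, 0.501, 0.25] pointing down, gripper open.
Joint ranges: [-2.75, 2.75], [-0.79, 2.1], [0.01, 2.65], [-1.57, 4.71], [0.07, 3.14], [-2.87, 2.87]. Speed limits (rad/s): [2.22, 2.22, 2.79, 3.14, 3.14, 3.14].

### API

Orientations are given as a 3x3 rotation matrix whose columns are the frame's x, y, z axes.
In Python, from bench import manip gives the robot as it stands. Calls block until the motion is done:
- manip.move_ptp(position, orientation): joint-space move of the TCP to a pose.
- manip.move_l(position, attitude=None, max_speed=0.15): straight line of the TCP; attitude=None keeps the orientation; max_speed is the mean speed in m/s.
- manip.move_j(angles): joint-space move.
- manip.set_gripper(opening, effort=None): opening from 0.0 (shut) to 1.0 (fully open); effort is the grip in N (None keeps the last); returns when the fingers have stopped.
- manip.dwell(seconds).
- manip.inverse_kinematics(position, orientation): joint angles nearest the present ones, or None.
- manip.grab_frame(name): name is "scene" or "top" or "wrist"; returns (picture, depth): 420x560x3 uint8, red, green, blue; 420x560 float32, m along the optical axis (not along the pixel's ray), 0 where there is no reading.
- manip.get_calibration(name): a dict with "camera_matrix" (3x3 intrinsics, pixels), "R" (3x3) and "t" (3): a world point X has camera coordinates R X + t. Camera axes: x right, y down, z forward; pixel columns grow to the right and rows downward; lengths in m; the calibration is good to about 2 mm. A picture is of the moment at which its call begins: read the wrist's pose just before it. get_calibration takes no time and is no camera call; for the wrist camera it gives the pose at the moment of the call.
A pose or a line that the arm cannot do raises manip.Unreachable and nothing moves.
- manip.sign_off(): hands the job in; it is judged then, once.
Trained networks look in the newest picture that a camera, given by its name, has taken for a name from the list of things; names that differ only in an ending like _2 or _b are one class to them, and where a whole thing is asked for, a point or a joint stands for the part that bears it (a point fixed in the world has none). Each returns a list of dicts, best first, with "confidence" (0 to 1); they miss things now and then, are a little off and sometimes report something else, mostly with a low value. They report only what shows in the picture. A call takes as long as a camera call.
- manip.look_for(camera, name): "at" ([x, y, z] in m, in world coordinates, good to about 4 mm: the middle of the surface that is visible of it).
Readings, each from a call of its own:
- manip.current_time(): time.
- manip.current_qpos(): joint angles.
- manip.current_joint_vel(): joint speeds.
- manip.current_joint_torque(): joint torques, N m.
- manip.current_ee_pos(): TCP position.
- manip.current_tcp_rot(): TCP orientation.
- manip.current_force(): force on the tool from outside, world axes, zero at the start.
- manip.current_ft_torque(): the same for the moment, N m.
- manip.current_grip_width(): opening from 0.0 (shut) to 1.0 (fully open).
- manip.current_grip_force(): force on a finger pad.
Only numpy, scipy, OpenCV 4.12 (cv2) and the standard library are available. Lean on these libraries where they do the work, as an engineer would, in place of code of your own. Each camera call takes 0.05 s, during which the arm holds its last target. There are 200 camera calls.

## Working session

There is one attempt and no reset: what is moved stays moved. The work goes in short steps, each a Python script; the robot and the scene stay as the last script left them, time stands still between calls to the robot, and variables do not carry over. Pictures are saved under pics/ and viewed, at most 10 in all, crops included, and the job is handed in when it is done.

```bash
mkdir -p pics; ls; python3 - <<'E'
from bench import manip
import cv2,numpy as np
for c in("scene","top"):
    p,d=manip.grab_frame(c); cv2.imwrite(f"pics/{c}0.png",p[:,:,::-1]); np.savez(f"{c}0.npz",p=p,d=d,**manip.get_calibration(c))
    for n in["stencil","stencil_grip","bake_plain","bake_plain_top","bake_dusted","salt","vanilla","spice","dredger"]:
        print(c,n,[(np.round(r["at"],3).tolist(),round(r["confidence"],2)) for r in manip.look_for(c,n)[:3]])
print(manip.current_time())
E
```

```text
pics
scene stencil [([0.635, -0.324, 0.005], 0.96)]
scene stencil_grip [([0.628, -0.326, 0.004], 0.65)]
scene bake_plain [([0.605, 0.385, 0.048], 0.9)]
scene bake_plain_top [([0.605, 0.381, 0.05], 0.59), ([0.74, -0.093, 0.081], 0.34)]
scene bake_dusted [([0.65, 0.12, 0.042], 0.55)]
scene salt [([0.617, -0.075, 0.097], 0.84)]
scene vanilla [([0.528, -0.061, 0.067], 0.86)]
scene spice [([0.744, -0.091, 0.078], 0.64), ([0.654, 0.12, 0.044], 0.15)]
scene dredger [([0.652, 0.12, 0.042], 0.69), ([0.528, 0.573, 0.072], 0.64)]
top stencil [([0.629, -0.328, 0.004], 0.61)]
top stencil_grip [([0.63, -0.329, 0.005], 0.8)]
top bake_plain [([0.562, 0.355, 0.059], 0.64)]
top bake_plain_top [([0.563, 0.358, 0.055], 0.73), ([0.597, -0.09, 0.133], 0.47)]
top bake_dusted [([0.622, 0.098, 0.058], 0.81)]
top salt [([0.596, -0.093, 0.134], 0.61)]
top vanilla [([0.513, -0.064, 0.088], 0.67)]
top spice [([0.729, -0.102, 0.102], 0.59)]
top dredger [([0.505, 0.553, 0.095], 0.6), ([0.728, -0.101, 0.102], 0.51)]
1.0
```

View pics/top0.png

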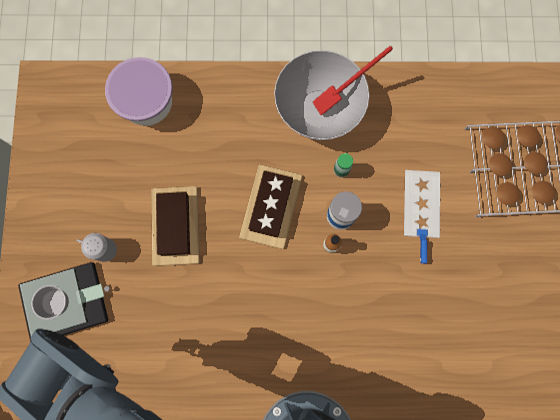

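View pics/scene0.png

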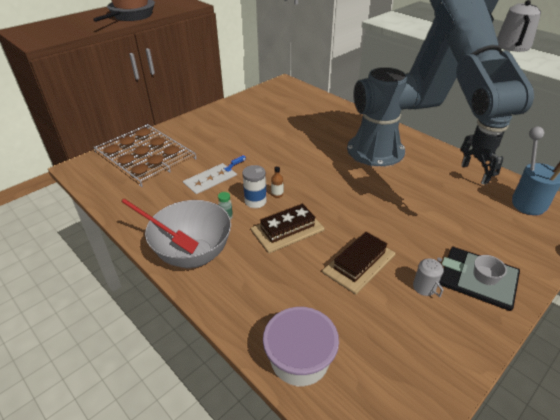

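The plain bake is the left one, at pixel (173,223) in the top picture. The dusted bake is at (271,205). The stencil plate is at (422,203), with its handle at (424,247) pointing towards the robot. Next I'll measure from depth, then look with the wrist camera over the bake and the stencil.

```bash
cat > h.py <<'E'
import numpy as np,cv2
from bench import manip
def world(d,c):
    K,R,t=np.array(c["camera_matrix"]),np.array(c["R"]),np.array(c["t"])
    v,u=np.indices(d.shape); P=np.stack([(u-K[0,2])/K[0,0]*d,(v-K[1,2])/K[1,1]*d,d],-1)
    W=(P-t)@R; W[d<=0]=np.nan; return W
def rect(W,m):
    m=cv2.morphologyEx(m.astype(np.uint8),cv2.MORPH_OPEN,np.ones((3,3)))
    n,l,s,_=cv2.connectedComponentsWithStats(m)
    if n<2: return None
    k=1+np.argmax(s[1:,4]); q=W[l==k]; r=cv2.minAreaRect((q[:,:2]*1000).astype(np.float32))
    (cx,cy),(w,h),a=r
    if w<h: w,h,a=h,w,a+90
    return dict(c=np.round([cx,cy],1),size=np.round([w,h],1),yaw=round((a+90)%180-90,2),z=np.round(np.nanmedian(q[:,2])*1000,1),n=len(q),mean=np.round(q[:,:2].mean(0)*1000,1))
def near(W,x,y,r): return np.hypot(W[...,0]-x,W[...,1]-y)<r
def analyse(p,d,c):
    W=world(d,c); z=W[...,2]; P=p.astype(int); br=P.sum(-1); blue=(P[...,2]>P[...,0]+50)
    b=near(W,.565,.357,.17)
    print("bake top",rect(W,b&(z>.045)&(z<.075)))
    print("board",rect(W,b&(z>.007)&(z<.075)))
    s=near(W,.6,-.33,.2)&(z<.06)
    print("plate",rect(W,s&~blue&(br>450)&(P.max(-1)-P.min(-1)<50)))
    print("handle",rect(W,s&blue))
    m=s&blue&(z>.02); print("handle hi",rect(W,m))
E
python3 - <<'E'
from h import *
f=np.load("top0.npz"); analyse(f["p"],f["d"],f)
D=np.array([[1,0,0],[0,-1,0],[0,0,-1.]])
Q=[.50,.357,.36]
print(manip.current_tcp_rot().round(2) if hasattr(manip.current_tcp_rot(),'round') else manip.current_tcp_rot())
for yaw in(0,90,180,-90):
    c,s=np.cos(np.radians(yaw)),np.sin(np.radians(yaw)); R=np.array([[c,-s,0],[s,c,0],[0,0,1]])@D
    print(yaw,[None if (q:=manip.inverse_kinematics(x,R)) is None else np.round(q,2).tolist() for x in(Q,[.48,-.33,.36],[.425,.357,.1])])
c=manip.get_calibration("wrist");R=np.array(c["R"]);C=-R.T@np.array(c["t"])
T=np.array(manip.current_tcp_rot());print("cam in tcp",T.T@(C-np.array(manip.current_ee_pos())),(R@T).T.round(2))
E
```

```text
bake top {'c': array([575.7, 365.4]), 'size': array([171.2,  85.4]), 'yaw': 3.0, 'z': np.float64(58.4), 'n': 1930, 'mean': array([574.5, 365. ])}
board {'c': array([574.8, 365.1]), 'size': array([219.6, 131.3]), 'yaw': 3.53, 'z': np.float64(53.9), 'n': 3517, 'mean': array([568.7, 360.3])}
plate {'c': array([ 640.9, -330.9]), 'size': array([193.7, 102.5]), 'yaw': -3.11, 'z': np.float64(2.3), 'n': 2020, 'mean': array([ 642.7, -331.4])}
handle {'c': array([ 517.6, -327.2]), 'size': array([96.1, 28.6]), 'yaw': -0.13, 'z': np.float64(27.8), 'n': 238, 'mean': array([ 521.9, -323.7])}
handle hi {'c': array([ 501.7, -321.9]), 'size': array([63.9, 15.9]), 'yaw': -3.59, 'z': np.float64(31.6), 'n': 142, 'mean': array([ 501.1, -321.9])}
[[-0.91  0.41 -0.  ]
 [ 0.41  0.91 -0.  ]
 [-0.   -0.   -1.  ]]
0 [[0.54, 0.39, 1.33, -0.0, 1.43, 2.12], [-0.68, 0.33, 1.41, -0.0, 1.4, 0.89], [0.61, 0.56, 1.76, -0.0, 0.83, 2.19]]
90 [[0.54, 0.39, 1.33, -0.0, 1.43, 0.54], [-0.68, 0.33, 1.41, -0.0, 1.4, -0.68], [0.61, 0.56, 1.76, -0.0, 0.83, 0.61]]
180 [[0.54, 0.39, 1.33, -0.0, 1.43, -1.03], [-0.68, 0.33, 1.41, -0.0, 1.4, -2.25], [0.61, 0.56, 1.76, -0.0, 0.83, -0.96]]
-90 [[0.54, 0.39, 1.33, -0.0, 1.43, -2.6], [-0.68, 0.33, 1.41, -0.0, 1.4, 2.46], [0.61, 0.56, 1.76, -0.0, 0.83, -2.53]]
cam in tcp [ 0.07359831 -0.00023132 -0.12366788] [[-0.   -0.96 -0.29]
 [ 1.   -0.    0.  ]
 [-0.   -0.29  0.96]]
```

```bash
cat >> h.py <<'E'
def rot(yaw):
    c,s=np.cos(yaw),np.sin(yaw); return np.array([[c,-s,0],[s,c,0],[0,0,1]])@np.diag([1,-1,-1.])
def wrist(name=None):
    manip.dwell(.3); c=manip.get_calibration("wrist"); p,d=manip.grab_frame("wrist")
    if name: cv2.imwrite(f"pics/{name}.png",p[:,:,::-1])
    return p,d,c
E
python3 - <<'E'
from h import *
for i,P in enumerate([[.62,.33,.36],[.64,.39,.32]]):
    manip.move_ptp(P,rot(0)); p,d,c=wrist(f"b{i}"); analyse(p,d,c)
    print([(np.round(r["at"],3).tolist(),round(r["confidence"],2)) for r in manip.look_for("wrist","bake_plain_top")[:2]])
manip.move_ptp([.45,.1,.36],rot(0))
for i,P in enumerate([[.62,-.30,.36],[.60,-.35,.32]]):
    manip.move_ptp(P,rot(0)); p,d,c=wrist(f"s{i}"); analyse(p,d,c)
    print([(np.round(r["at"],3).tolist(),round(r["confidence"],2)) for r in manip.look_for("wrist","stencil_grip")[:2]])
print(manip.current_time())
a=[cv2.imread(f"pics/{n}.png")for n in("b0","s0")]; cv2.imwrite("pics/w.png",cv2.resize(np.hstack(a),(800,300)))
E
```

```text
bake top {'c': array([572.1, 364.8]), 'size': array([169.8,  85.8]), 'yaw': 3.4, 'z': np.float64(58.9), 'n': 7305, 'mean': array([577.1, 364.7])}
board {'c': array([571.9, 364.9]), 'size': array([219.9, 130.2]), 'yaw': 3.23, 'z': np.float64(58.1), 'n': 12101, 'mean': array([587.1, 362.7])}
plate None
handle None
handle hi None
[([0.591, 0.365, 0.062], 0.98)]
bake top {'c': array([572. , 365.1]), 'size': array([170.3,  85.5]), 'yaw': 3.46, 'z': np.float64(58.8), 'n': 8289, 'mean': array([577.7, 365.4])}
board {'c': array([572.6, 365.2]), 'size': array([218.9, 129.6]), 'yaw': 3.27, 'z': np.float64(58.1), 'n': 13660, 'mean': array([589.5, 367.1])}
plate None
handle None
handle hi None
[([0.591, 0.367, 0.06], 0.98)]
bake top None
board None
plate {'c': array([ 638.3, -331.9]), 'size': array([191.2, 100.8]), 'yaw': -3.32, 'z': np.float64(2.9), 'n': 7628, 'mean': array([ 647.1, -332.2])}
handle {'c': array([ 499.5, -323.3]), 'size': array([62.8, 14.2]), 'yaw': -2.07, 'z': np.float64(32.4), 'n': 368, 'mean': array([ 501.1, -323.1])}
handle hi {'c': array([ 499.5, -323.3]), 'size': array([62.8, 14.2]), 'yaw': -2.07, 'z': np.float64(32.4), 'n': 367, 'mean': array([ 501.1, -323.1])}
[([0.642, -0.331, 0.007], 0.62)]
bake top None
board None
plate {'c': array([ 638.3, -331.7]), 'size': array([191.7, 101.4]), 'yaw': -3.28, 'z': np.float64(2.9), 'n': 9327, 'mean': array([ 647.6, -332.3])}
handle {'c': array([ 499.7, -323.5]), 'size': array([63.1, 15.8]), 'yaw': -5.46, 'z': np.float64(32.5), 'n': 433, 'mean': array([ 500.6, -323.5])}
handle hi {'c': array([ 499.8, -323.3]), 'size': array([62.8, 14.3]), 'yaw': -2.75, 'z': np.float64(32.5), 'n': 431, 'mean': array([ 500.8, -323.6])}
[([0.643, -0.33, 0.006], 0.56)]
8.0917
```

View pics/w.png

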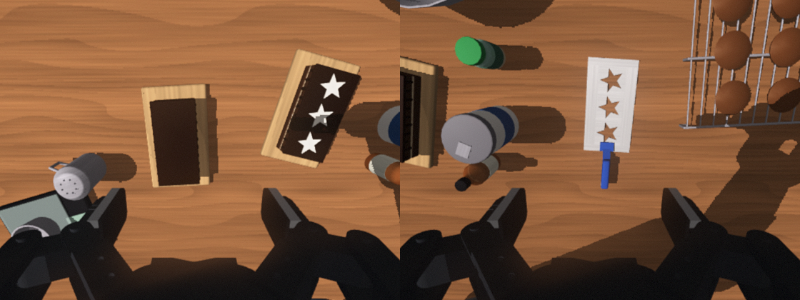

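The wrist and top views agree. The left half of the picture shows the plain bake at (178,140) with the dusted one at (310,105). The right half shows the stencil at (610,105) with its blue handle at (606,165). All heights and sizes match the text, so I'll grasp, lift and check.

```bash
python3 - <<'E'
from h import *
y=np.radians(-3.3); g=np.array([.6383,-.3318])-.138*np.array([np.cos(y),np.sin(y)]); print(g)
R=rot(y)
manip.move_ptp([*g,.12],R); manip.move_l([*g,.024],max_speed=.1)
manip.set_gripper(0,90); print("grip",manip.current_grip_width(),manip.current_grip_force())
manip.move_l([*g,.06],max_speed=.06); manip.move_l([*g,.30],max_speed=.15)
print(manip.current_ee_pos(),manip.current_grip_width(),manip.current_grip_force(),manip.current_force(),manip.current_time())
p,d,c=wrist("h0"); np.savez("h0.npz",p=p,d=d,**c,tp=manip.current_ee_pos(),tr=manip.current_tcp_rot())
p,d=manip.grab_frame("top"); cv2.imwrite("pics/t1.png",p[:,:,::-1]); np.savez("t1.npz",p=p,d=d,**manip.get_calibration("top"))
a=[cv2.imread(f"pics/{n}.png")for n in("h0","t1")]; cv2.imwrite("pics/w1.png",cv2.resize(np.hstack(a),(800,300)))
E
```

```text
[ 0.50052883 -0.32385616]
grip 0.16783992152945468 87.6481819152832
[ 0.50032381 -0.32370103  0.29919267] 0.1725437213338701 87.68024325370789 [-0.10466542 -0.2041941  -1.44788906] 13.2417
```

View pics/w1.png

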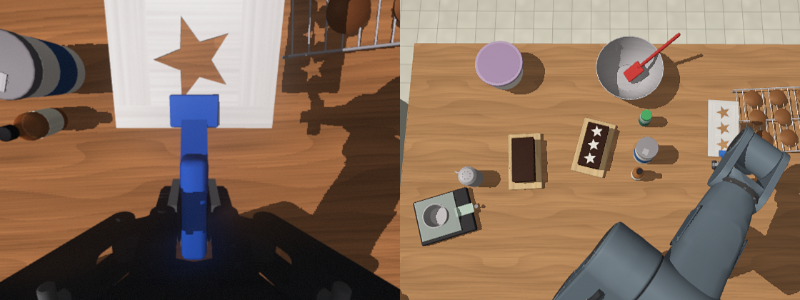

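The stencil is held by its handle. The wrist view shows the plate with its near edge at row ~128, and the top view shows it clear at (723,128). Next I'll fit its tilt, yaw and offset relative to the TCP.

```bash
cat >> h.py <<'E'
def platefit(p,d,c,tp,tr,zr=.06):
    """plate seen by a camera, in the TCP frame (x ahead, y', z down)"""
    tp,tr=np.array(tp),np.array(tr); L=(world(d,c)-tp)@tr; P=p.astype(int)
    m=(L[...,0]>.025)&(L[...,0]<.26)&(abs(L[...,1])<.09)&(L[...,2]>-.03)&(L[...,2]<zr)&(P.max(-1)-P.min(-1)<45)&(P.sum(-1)>300)
    r=rect(L,m); q=L[cv2.erode(m.astype(np.uint8),np.ones((5,5)))>0]
    for _ in range(3):
        A=np.c_[q[:,:2],np.ones(len(q))]; k=np.linalg.lstsq(A,q[:,2],rcond=None)[0]; e=A@k-q[:,2]; q=q[abs(e)<.003]
    lo=L[m][:,0]; edge=np.percentile(lo,1)
    # side edges by row bins
    xs,mid=[],[]
    for a in np.arange(edge+.005,lo.max()-.005,.006):
        y=L[m&(abs(L[...,0]-a)<.003)][:,1]
        if len(y)>5 and .09<np.ptp(y)<.11: xs.append(a); mid.append((y.max()+y.min())/2)
    f=np.polyfit(xs,mid,1) if len(xs)>2 else None
    print("rect",r,"\nplane",k.round(4),"top depth at centre",(k@[.138,0,1]).round(4),"near",edge.round(4),"mid line",f,len(xs)); return k,edge,f
E
python3 - <<'E'
from h import *
f=np.load("h0.npz"); tp,tr=f["tp"],f["tr"]; print(tr.round(4).tolist())
platefit(f["p"],f["d"],f,tp,tr)
g=np.load("t1.npz"); platefit(g["p"],g["d"],g,tp,tr)
E
```

```text
[[0.9983, -0.0576, -0.0002], [-0.0576, -0.9983, 0.0001], [-0.0002, -0.0001, -1.0]]
rect {'c': array([78.8,  0.1]), 'size': array([100.9,  72.8]), 'yaw': -89.86, 'z': np.float64(21.8), 'n': 34577, 'mean': array([83.7,  0.2])} 
plane [0.0024 0.0003 0.0216] top depth at centre 0.0219 near 0.0437 mid line [ 2.13701139e-03 -4.92736996e-05] 11
rect {'c': array([140.9,  -0.3]), 'size': array([191. , 102.2]), 'yaw': -0.2, 'z': np.float64(22.3), 'n': 2476, 'mean': array([153.7,  -6.6])} 
plane [0.003  0.0016 0.0218] top depth at centre 0.0223 near 0.049 mid line [ 0.00781637 -0.00248315] 19
```

```bash
python3 - <<'E'
from h import *
y=np.radians(3.3); g=np.array([.5722,.365])-.1378*np.array([np.cos(y),np.sin(y)]); R=rot(y)
manip.move_l([.47,0,.30],rot(0),max_speed=.15)
manip.move_l([*g,.27],R,max_speed=.15)
manip.move_l([*g,.13],max_speed=.08); manip.dwell(.5)
print(g,manip.current_ee_pos(),manip.current_grip_force(),manip.current_time())
tp,tr=manip.current_ee_pos(),manip.current_tcp_rot(); p,d,c=wrist("h1"); platefit(p,d,c,tp,tr,.034)
p,d=manip.grab_frame("top"); c=manip.get_calibration("top"); cv2.imwrite("pics/t2.png",p[:,:,::-1])
platefit(p,d,c,tp,tr,.034); W=world(d,c); z=W[...,2];P=p.astype(int)
print("world plate",rect(W,near(W,.572,.365,.15)&(z>.095)&(z<.12)&(P.sum(-1)>300)))
a=[cv2.imread(f"pics/{n}.png")for n in("h1","t2")]; cv2.imwrite("pics/w2.png",cv2.resize(np.hstack(a),(800,300)))
E
```

```text
[0.4346285  0.35706768] [0.43464036 0.35707117 0.13001614] 87.70581364631653 20.9083
rect {'c': array([78.9, -0. ]), 'size': array([100.8,  72.5]), 'yaw': -89.81, 'z': np.float64(21.7), 'n': 34584, 'mean': array([83.7,  0.1])} 
plane [0.0022 0.0002 0.0216] top depth at centre 0.0219 near 0.0437 mid line [ 1.01753180e-03 -3.95755808e-05] 11
rect {'c': array([140.8,  -0. ]), 'size': array([190.7, 100.9]), 'yaw': -0.3, 'z': np.float64(22.3), 'n': 1902, 'mean': array([156.3,   6. ])} 
plane [ 0.0035 -0.0006  0.0217] top depth at centre 0.0222 near 0.05 mid line [ 0.00749955 -0.00152142] 20
world plate {'c': array([575.5, 365.2]), 'size': array([191.3, 100.9]), 'yaw': 3.6, 'z': np.float64(107.7), 'n': 1908, 'mean': array([591.3, 360. ])}
```

View pics/w2.png

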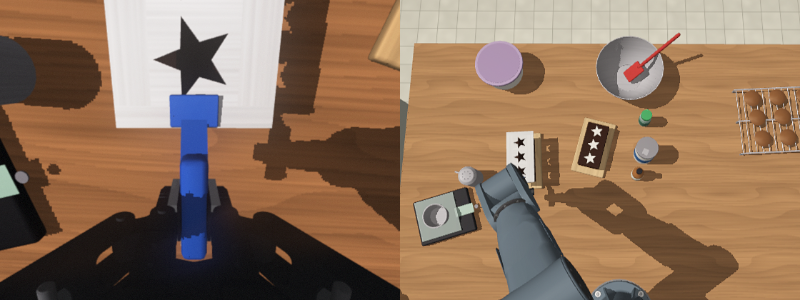

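The plate sits centred over the plain bake at (520,158). In the top camera it measures (575.5, 365.2) mm against (575.7, 365.4) mm for the bake, so I'll lower it and finish.

```bash
python3 - <<'E'
from h import *
x=np.array(manip.current_ee_pos()); manip.move_l([.4347,.3571,.0952],max_speed=.03); manip.dwell(1)
tp,tr=manip.current_ee_pos(),manip.current_tcp_rot(); p,d,c=wrist(); k,_,_=platefit(p,d,c,tp,tr,.03)
print(tp,"gap",tp[2]-(k@[.138,0,1])-.003-.0589,manip.current_force(),abs(np.array(manip.current_joint_vel())).max())
p,d=manip.grab_frame("top"); W=world(d,manip.get_calibration("top")); z=W[...,2]
print(rect(W,near(W,.572,.365,.15)&(z>.064)&(z<.085)&(p.astype(int).sum(-1)>300)),manip.current_time())
gap=tp[2]-(k@[.138,0,1])-.003-.0589
if .008<gap<.014: print(manip.sign_off())
E
```

```text
rect {'c': array([78.8,  0. ]), 'size': array([100.9,  72.9]), 'yaw': 89.96, 'z': np.float64(21.7), 'n': 34605, 'mean': array([83.7,  0.1])} 
plane [0.0022 0.     0.0215] top depth at centre 0.0218 near 0.0437 mid line [1.83980699e-04 4.28247890e-05] 11
[0.43470065 0.35708761 0.09520083] gap 0.011467218454287768 [-0.61437477  0.81820129 -0.94693105] 0.0008418175076168018
{'c': array([576. , 365.2]), 'size': array([189.5, 100.8]), 'yaw': 2.56, 'z': np.float64(73.0), 'n': 1827, 'mean': array([591.7, 360.5])} 24.0167
the job is handed in; nothing more can be done
None
```

I handed the job in at about 24 s with the stencil held still by its handle, about 11 mm above the plain bake, level, and centred and squared up with it as far as the cameras can measure; no verdict came back.

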